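Square a filled tray into the labelling jig and lock it

TASK

Push the filled tray (the one with orange-yellow portions) along the table into the corner of the aluminium labelling jig until it sits square and flush against both rails, its long side along the long rail. Then swing the red keeper bar shut in front of it, all the way to its stop, leaving the tray flush. Keep the tray flat on the table, and leave the empty tray and the other things where they are.

Things in the scene. Friction and masses are not known exactly. Their poses are not given: they have to be found in the camera images.
- jig: Fixed labelling jig: two aluminium rails, 20 mm wide, 30 mm high, forming a right angle. Origin: the inside corner at table height. Long far rail: inner face at x=0, from y=+20 to -180 mm. Short left rail: inner face at y=0, from x=-85 to 0 mm. The tray belongs at x<0, y<0; a flat blue patch, 90 (x) by 130 mm (y), marks its place. The tray slides on the table itself, no step.
- full_tray: White six-compartment tray holding orange-yellow portions: 90 mm along its x, 130 mm along its y, 36 mm high, straight sides, 0.2 to 0.4 kg, loose. Origin: centre of its underside. Starts within about 15 degrees of square to the jig, its x along the jig's x; seated, its origin is at x=-45, y=-65 mm in the jig's frame.
- empty_tray: The same white tray, empty, 90 x 130 x 36 mm, loose. Origin: centre of its underside. To be left alone; the two trays may start in either of two places.
- keeper (a joint): Red keeper bar on an upright hinge at the near end of the short rail; rad: 0 = shut on its stop (bar along the jig's -y, 4 mm clear of a seated tray's near side), 1.57 = open (along the jig's -x), at most 2.1. Starts at 1.6 to 1.95, stays where left, moves lightly. Bar 14 mm wide, reaching 115 mm from the hinge axis, 12 to 30 mm above the table.
- keeper_knob (a point): Top of the upright black knob near the free end of the keeper bar: 20 mm across, from the bar up to 54 mm above the table, its axis 105 mm from the hinge axis. This point is on the knob's axis, 50 mm above the table.
- keeper_hinge (a point): Point on the hinge axis of the keeper bar, 30 mm above the table; at x=-101, y=12 mm in the jig's frame. The hinge pin is 18 mm across and 36 mm high.
- sanitiser: White bottle with blue label, 64 mm across, 170 mm high, standing at the near right. Origin: centre of its underside. Leave alone.
- label_roll: Roll of paper labels lying flat, 96 mm across, 45 mm high, left of the keeper. Origin: centre of its underside. Leave alone.
- spatula: Spatula with a blue handle lying at the right of the table. Leave alone.
- pot: Small steel bowl, 90 mm across, 70 mm high, left of the jig. Origin: centre of its underside. Leave alone.
Mind the look-alikes: they are no part of the job. What is shaped like the full_tray but green or turquoise is not meant.

How it is judged:
On the way:
1. the filled tray sits square and flush against both rails while the keeper bar is still open (x of full_tray in the frame of jig between -0.0485 and -0.042 m and y of full_tray in the frame of jig between -0.0685 and -0.062 m and angle between the x axis of full_tray and the x axis of jig, either way round below 0.03 rad and height (world z) of full_tray below 0.004 m and value of joint keeper above 1.2 rad), for 0.2 s.
At the end, for the whole second after the job is handed in: The filled tray lies flat on the table, in the jig's corner: within 3.5 mm of both rails and square to them within 0.03 rad, long side along the long rail, at rest; the keeper bar is shut (within 0.06 rad of its stop) (x of full_tray in the frame of jig between -0.0485 and -0.042 m and y of full_tray in the frame of jig between -0.0685 and -0.062 m and angle between the x axis of full_tray and the x axis of jig, either way round below 0.03 rad and height (world z) of full_tray below 0.004 m and value of joint keeper below 0.06 rad and linear speed of full_tray below 0.01 m/s); the robot touches nothing.
It fails at once if the filled tray is lifted more than 15 mm or tipped more than 0.2 rad (height (world z) of full_tray above 0.015 m or angle between full_tray's own z axis and vertical above 0.2 rad).
It fails at once if the empty tray is moved more than 20 mm (distance of empty_tray from where it was at the start of the episode above 0.02 m).
It fails at once if the bottle, label roll, spatula or bowl is moved more than 30 mm (distance of any of sanitiser, label_roll, spatula, pot from where it was at the start of the episode above 0.03 m).
It also fails if it takes over 70 s, if anything falls off the work surface, if the arm or the gripper's body presses on something with over 40 N, if the wrist force passes 120 N, or if a joint passes its speed limit or range.

ROBOT

A 6-joint arm with a two-finger parallel gripper is mounted at the origin on the work surface. World frame = base frame: x ahead of the robot, y to its left, z up, the work surface at z = 0. Lengths are in m, angles in rad, forces in N, time in s.
With the tool pointing down it reaches from about 0.35 to 0.775 m from the base axis. Payload 5.5 kg.
Tool frame: the origin (TCP) lies on the centre line of the jaws, within the pads' length; the fingertips stand 11 mm ahead of it and the grasp point (between the pads) lies 8 mm behind it; z points along the fingers, y is the line along which they close (so a half turn about z gives the same grasp; the last joint's range is limited). The gripper opens to 85 mm and grips with 20 to 120 N. Pads are 22 mm wide; open, the fingers measure 114 mm over their backs; the gripper's body (76 mm by 85 mm) begins 54 mm behind the grasp point. The pads swing forward as they close: fully open they stand 13 mm farther back than shut.
Start: joints at [1.193, 0.313, 0.046, 1.304, 0, 1.431], TCP at [0.135, 0.559, 0.242] pointing down, gripper open.
Joint ranges: [-2.76, 2.76], [-0.86, 1.69], [-1.03, 1.26], [-2.2, 2.34], [-1.47, 1.5], [-3.14, 3.14]. Speed limits (rad/s): [2.57, 2.57, 3.14, 3.14, 3.14, 3.14].

INTERFACE

Orientations are given as a unit quaternion [w, x, y, z].
In Python, from workcell import env, viewer, order, models gives the robot as it stands.
- The arm moves only by the tool drive_tool, never from a script. Its argument "series" is a list that holds one entry, the list of rows, each a list of 6 numbers: the shift along the tool's x, y, z each as a share of 120 mm, from -1 to 1, then the turn, a rotation vector about the tool's x, y, z each as a share of 180 degrees, from -1 to 1. A call has 1 to 20 rows; each row shifts and turns the commanded pose from where the row before left it, along the tool's axes as they then stand; what a row does not reach is not made up. A row lasts 1/8 s, in which the tool goes at most 62.5 mm and 10.7 degrees, less where a joint would pass 70% of its speed; a pose out of reach is approached as far as the arm can. A call with a number of a shift or a turn outside -1 to 1 is refused whole. A call with a gripper value outside its range is refused whole. "jaw" is the opening, from -1 (shut) to 1 (fully open), set as the call begins (left out, the last holds). The fingers move at their own pace and stop on an object; "grip_force" is the grip in N (left out, the last holds). Time passes only in rows, so rows that do not move let the fingers close. It gives the time, the measured TCP pose, the force, the opening and the grip force at its end, in the units of the state.
- env.get_state(): the state, without advancing time (a new reading comes with each control period).
- viewer.read_camera(name): name is "scene" or "top" or "wrist"; returns the picture (480x640x3 uint8, red, green, blue); there is no depth.
- viewer.camera_info(name): a dict with "intrinsics" (3x3 intrinsics, pixels), "R" (3x3) and "t" (3): a world point X has camera coordinates R X + t; the wrist camera has in their place "T_tool_cam" (4x4, takes a point from camera to tool coordinates, whose origin is the TCP and whose axes are the flange's). Camera axes: x right, y down, z forward; pixel columns grow to the right and rows downward; lengths in m; the calibration is good to about 2 mm. The wrist camera is an equidistant fisheye: a pixel r from the principal point sees the ray r / f radians off the axis. A picture is of the moment at which its call begins: read the wrist's pose just before it. camera_info takes no time and is no camera call.
- order.hand_in(): hands the job in; it is judged then, once.
Trained networks look in the newest picture that a camera, given by its name, has taken for a name from the list of things; names that differ only in an ending like _2 or _b are one class to them, and where a whole thing is asked for, a point or a joint stands for the part that bears it (a point fixed in the world has none). Each returns a list of dicts, best first, with "score" (0 to 1); they miss things now and then, are a little off and sometimes report something else, mostly with a low value. They report only what shows in the picture. A call takes as long as a camera call. They do not tell look-alikes from the thing itself.
- models.silhouettes(label, camera): "region" (480x640 bool, what is visible of it) and "location" ([column, row] in pixels, amid what is visible of it).
The state is a dict: "clock": time; "joint_pos": joint angles; "qvel": joint speeds; "tau": joint torques, N m; "tcp_pos": TCP position; "orientation": TCP orientation; "wrist_force": force on the tool from outside, world axes, zero at the start; "ft_torque": the same for the moment, N m; "finger_gap": finger opening in m; "grip_force": force on a finger pad.
Only numpy, scipy, OpenCV 4.12 (cv2) and the standard library are available. Lean on these libraries where they do the work, as an engineer would, in place of code of your own. Each camera call takes 0.05 s, during which the arm holds its last target. There are 200 camera calls.

## Working session

There is one attempt and no reset: what is moved stays moved. The work goes in short steps, Python scripts to look and compute and a tool call to move; the robot and the scene stay as the last step left them, time stands still between calls to the robot, and variables do not carry over. Pictures are saved under pics/ and viewed, at most 10 in all, crops included, and the job is handed in when it is done.

Besides the shell and the picture viewer there is one more tool, called after "Emit:" as a command line: name --argument value ..., lists and objects as JSON in quotes. drive_tool: Moves the arm, as the interface text tells. Its arguments: {"type":"object","properties":{"series":{"type":"array"},"jaw":{"type":"number"},"grip_force":{"type":"number"}},"required":["series"]}

```bash
mkdir -p pics; python3 - <<'E'
from workcell import env,viewer,models
import cv2,numpy as np
np.set_printoptions(precision=4,suppress=True)
s=env.get_state();print(s)
for c in("top","scene"):
    im=viewer.read_camera(c);cv2.imwrite(f"pics/{c}0.png",im[:,:,::-1]);print(c,viewer.camera_info(c))
    for n in("full_tray","keeper","keeper_knob","jig","empty_tray"):
        print(n,[(round(d["score"],2),np.round(d["location"]),int(d["region"].sum())) for d in models.silhouettes(n,c)])
print(viewer.camera_info("wrist"))
E
```

```text
{'clock': 0.0, 'joint_pos': array([ 1.1934,  0.314 ,  0.0449,  1.3036, -0.    ,  1.4312]), 'qvel': array([-0.0001,  0.0008,  0.0009, -0.0012, -0.0008, -0.0005]), 'tau': array([ -0.0013, -48.0625,  29.8535,   0.0193,  -0.0003,   0.    ]), 'tcp_pos': array([0.1353, 0.5583, 0.2414]), 'orientation': array([-0.0002,  0.1186,  0.9929, -0.0009]), 'wrist_force': array([ 0.6733, -0.9132, -0.0104]), 'ft_torque': array([ 0.0576, -0.0188,  0.0222]), 'grip_force': 0.0, 'finger_gap': 0.08553027592485889}
top {'intrinsics': array([[485.9142,   0.    , 315.9068],
       [  0.    , 485.9142, 240.0415],
       [  0.    ,   0.    ,   1.    ]]), 'R': array([[-0.0294, -0.9994, -0.0196],
       [-0.9897,  0.0318, -0.1398],
       [ 0.1403,  0.0153, -0.99  ]]), 't': array([0.032, 0.473, 1.196])}
full_tray [(0.96, array([418., 269.]), 1934), (0.85, array([449., 362.]), 2103), (0.72, array([371., 204.]), 1932), (0.72, array([196., 128.]), 1859), (0.55, array([258., 296.]), 1986)]
keeper [(0.62, array([228., 230.]), 261)]
keeper_knob [(0.71, array([230., 228.]), 289)]
jig [(0.82, array([264., 184.]), 3135)]
e
[... 400 characters left out ...]
337., 291.]), 1610), (0.66, array([260., 292.]), 1659), (0.63, array([462., 235.]), 1078), (0.58, array([168., 279.]), 1141)]
keeper [(0.63, array([370., 221.]), 182)]
keeper_knob [(0.56, array([371., 225.]), 199)]
jig [(0.85, array([392., 248.]), 1579), (0.66, array([419., 201.]), 529), (0.46, array([310., 261.]), 1255)]
empty_tray [(0.83, array([311., 259.]), 1207)]
{'intrinsics': array([[371.6483,   0.    , 316.9725],
       [  0.    , 371.6483, 233.2635],
       [  0.    ,   0.    ,   1.    ]]), 'T_tool_cam': array([[ 0.0008, -0.9639, -0.2662,  0.0673],
       [ 1.    ,  0.0008,  0.0001,  0.0004],
       [ 0.0001, -0.2662,  0.9639, -0.1322],
       [ 0.    ,  0.    ,  0.    ,  1.    ]])}
```

View pics/top0.png

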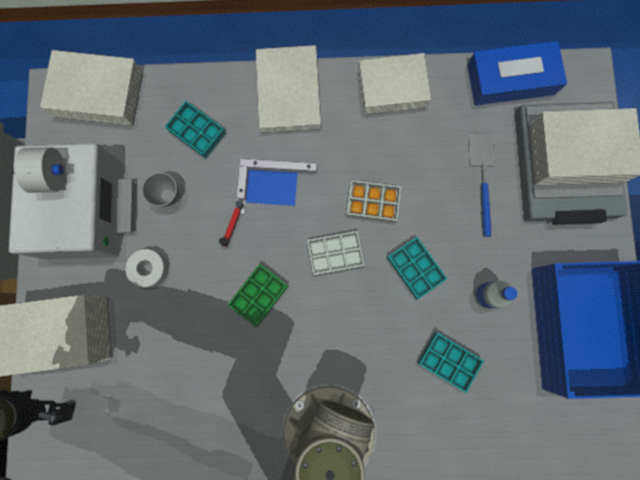

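View pics/scene0.png

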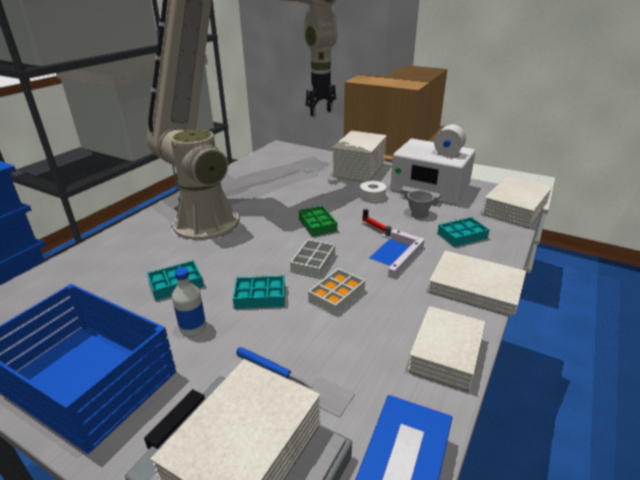

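The top view shows the filled tray at about (373,200), the empty one at (335,252), the jig's corner at about (246,171), the blue patch around (271,187), and the keeper running from the hinge at (240,205) to the knob at (224,241). The scene view agrees with this.

```bash
cat >h.py <<'E'
from workcell import env,viewer,models,order
import cv2,numpy as np
np.set_printoptions(precision=4,suppress=True)
def plane(px,z,c="top"):
    i=viewer.camera_info(c);K,R,t=i["intrinsics"],i["R"],i["t"]
    px=np.atleast_2d(px).astype(float);d=np.c_[px,np.ones(len(px))]@np.linalg.inv(K).T@R
    o=-R.T@t;return (o+d*((z-o[2])/d[:,2])[:,None])[:,:2]
def proj(X,c="top"):
    i=viewer.camera_info(c);v=np.atleast_2d(X)@i["R"].T+i["t"];v=v@i["intrinsics"].T;return v[:,:2]/v[:,2:]
def rect(mask,z,c="top"):
    cs,_=cv2.findContours(mask.astype(np.uint8),cv2.RETR_EXTERNAL,cv2.CHAIN_APPROX_NONE)
    p=plane(max(cs,key=cv2.contourArea)[:,0,:],z,c)
    (cx,cy),(w,h),a=cv2.minAreaRect((p*1000).astype(np.float32))
    if w>h: w,h,a=h,w,a+90   # short side along direction a
    a=(a+90)%180-90
    return np.array([cx,cy,w,h,a])
def blue(c="top",box=(235,305,160,215)):
    im=viewer.read_camera(c);hs=cv2.cvtColor(im,cv2.COLOR_RGB2HSV)
    m=(abs(hs[...,0].astype(int)-112)<14)&(hs[...,1]>150);o=np.zeros_like(m);a,b,r,s=box;o[r:s,a:b]=m[r:s,a:b];return o,im
E
python3 - <<'E'
from h import *
m,im=blue();print("patch",m.sum(),rect(m,0))
S=models.silhouettes("full_tray","top")+models.silhouettes("empty_tray","top")
for d in S:
    r=rect(d["region"],.03); col=np.median(im[d["region"]],0);print(round(d["score"],2),d["location"],r,col)
for n in("keeper","keeper_knob","pot","label_roll","sanitiser","jig"):
    for d in models.silhouettes(n,"top")[:2]:print(n,d["score"],plane(d["location"],.03),np.round(rect(d["region"],.03)))
hs=cv2.cvtColor(im,cv2.COLOR_RGB2HSV)
red=((hs[...,0]<8)|(hs[...,0]>172))&(hs[...,1]>150)&(hs[...,2]>60);red[:190]=0;red[260:]=0;red[:,:210]=0;red[:,260:]=0
print("red",red.sum(),rect(red,.03))
E
python3 -c "
import cv2
im=cv2.imread('pics/top0.png')[150:275,205:425]
cv2.imwrite('pics/crop.png',cv2.resize(im,None,fx=3.6,fy=3.6,interpolation=cv2.INTER_CUBIC))"
```

```text
patch 1545 [623.8076 132.3907  86.829  128.5587  -5.5706]
0.94 [417.6, 267.4] [ 395.7748 -231.7556   97.7185  132.0798  -56.842 ] [ 36. 112. 110.]
0.87 [257.1, 296.8] [339.4697 168.9643  94.5956 134.1628  50.982 ] [38. 97. 52.]
0.84 [196.6, 128.9] [779.2185 328.0279  93.7994 144.0431 -38.5013] [ 30. 105. 103.]
0.81 [372.1, 201.4] [ 569.6163 -131.1518   96.559   131.1494   -9.3207] [140. 119.  89.]
0.8 [448.2, 361.5] [ 162.8321 -300.0887   91.3674  138.1074  -32.8271] [ 33. 111. 110.]
0.28 [158.0, 191.1] [620.028  419.0192  93.9929  96.3696   1.2174] [87. 90. 90.]
0.7 [337.3, 254.3] [438.6892 -28.7631  93.3383 129.0404   8.4975] [154. 164. 156.]
keeper 0.79 [[0.5142 0.2358]] [514. 236.  25. 103.  64.]
keeper_knob 0.85 [[0.5171 0.2381]] [516. 236.  20. 101.  66.]
pot 0.57 [[0.615  0.4243]] [621. 420.  90.  95.  -2.]
label_roll 0.67 [[0.4142 0.456 ]] [416. 450.  94. 108.  -2.]
sanitiser 0.76 [[ 0.3242 -0.4192]] [ 323. -421.   64.  102.   -2.]
jig 0.86 [[0.621  0.1435]] [571. 140. 194. 263.  75.]
red 154 [525.4537 231.0909  12.7311  81.3404  69.1433]
```

View pics/crop.png

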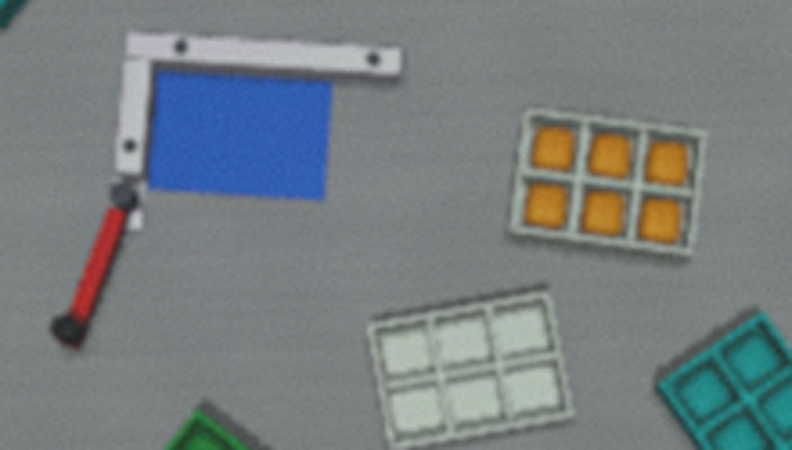

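The crop shows the rails (corner at its left, near (150,70)), the uncovered blue patch, the open keeper with its knob at (68,328), and the filled tray turned slightly from the jig. I'll fit the poses precisely and work out the pushing poses.

```bash
cat >>h.py <<'E'
from scipy.optimize import minimize
def fit(mask,p0,H,c="top",lx=.09,ly=.13):
    def outl(p):
        ca,sa=np.cos(p[2]),np.sin(p[2]);q=np.array([[a*lx/2,b*ly/2] for a,b in((1,1),(1,-1),(-1,-1),(-1,1))])@np.array([[ca,sa],[-sa,ca]])+p[:2]
        X=np.vstack([np.c_[q,np.full(4,h)] for h in ({0,H})]);return cv2.convexHull(proj(X,c).astype(np.float32))[:,0]
    def cost(v):
        p=np.array(p0)+np.array(v)*[.01,.01,.05];o=outl(p);im=np.zeros((1920,2560),np.uint8)
        cv2.fillConvexPoly(im,np.round((o+.5)*4*16-8).astype(np.int32),255,shift=4)
        return np.abs(cv2.resize(im,(640,480),interpolation=cv2.INTER_AREA)/255.-mask).sum()
    r=minimize(cost,[0,0,0],method="Nelder-Mead",options=dict(initial_simplex=[[0,0,0],[1,0,0],[0,1,0],[0,0,1]],maxiter=150,xatol=.01,fatol=.5))
    return np.array(p0)+r.x*[.01,.01,.05],r.fun
JIG=None
def tojig(p,J):
    c,s=np.cos(J[2]),np.sin(J[2]);d=np.asarray(p)[:2]-J[:2];return np.array([c*d[0]+s*d[1],-s*d[0]+c*d[1]])
def toworld(p,J):
    c,s=np.cos(J[2]),np.sin(J[2]);return np.array([c*p[0]-s*p[1],s*p[0]+c*p[1]])+J[:2]
E
python3 - <<'E'
from h import *
m,im=blue();P,f=fit(m,[.624,.132,-.097],0);print("patch",P,f)
J=np.r_[P[:2],P[2]];J[:2]=toworld([.045,.065],P);print("J",J);np.save("J.npy",J)
for n,g in(("full_tray",[.572,-.13,-.16]),("empty_tray",[.44,-.03,.15])):
    for d in models.silhouettes(n,"top"):
        if abs(plane(d["location"],.03)[0]-g[:2]).max()<.04:
            T,f=fit(d["region"],g,.036);print(n,T,f,"jig",tojig(T,J),T[2]-J[2])
print("hinge",toworld([-.101,.012],J),"px",proj(np.r_[toworld([-.101,.012],J),.036]))
g=cv2.cvtColor(im,cv2.COLOR_RGB2GRAY);sub=g[225:252,212:238];ys,xs=np.where(sub<50);k=plane([xs.mean()+212,ys.mean()+225],.045)[0]
kj=tojig(k,J)-[-.101,.012];print("knob",k,len(xs),np.hypot(*kj),np.arctan2(-kj[0],-kj[1]))
E
```

```text
patch [ 0.6244  0.1322 -0.0919] 97.75294117647059
J [ 0.6752  0.1928 -0.0919]
full_tray [ 0.5717 -0.1319 -0.1584] 72.57254901960783 jig [-0.0732 -0.3328] -0.06647910016347319
empty_tray [ 0.4404 -0.0285  0.1577] 68.55686274509803 jig [-0.2135 -0.2419] 0.2496004133331123
hinge [0.5757 0.214 ] px [[238.0024 202.9466]]
knob [0.476  0.2478] 45 0.1052403554488054 1.80516120180534
```

Emit:
drive_tool --series '[[[0,0,0,0,0,0.057],[0,0,0,0,0,0.057],[0,0,0,0,0,0.057],[0,0,0,0,0,0.057],[0,0,0,0,0,0.057],[0,0,0,0,0,0.057],[0,0,0,0,0,0.057],[0,0,0,0,0,0.057]]]' --jaw 0.18

```text
clock: 2.2
tcp_pos: [0.1355, 0.5589, 0.2423]
orientation: [-0.0, 0.743, 0.669, 0.0]
wrist_force: [0.4, 0.1, 0.2]
finger_gap: 0.0505
grip_force: 0.0
```

Emit:
drive_tool --series '[[[0,0.35,0,0,0,-0.004],[0,0.35,0,0,0,0],[0,0.35,0,0,0,0],[0,0.35,0,0,0,0],[0,0.35,0,0,0,0],[0,0.35,0,0,0,0],[-0.34,0.11,0,0,0,0],[-0.34,0.11,0,0,0,0],[-0.34,0.11,0,0,0,0],[-0.34,0.11,0,0,0,0],[-0.34,0.11,0,0,0,0],[-0.34,0.11,0,0,0,0],[-0.34,0.11,0,0,0,0],[-0.34,0.11,0,0,0,0],[-0.34,0.11,0,0,0,0],[-0.34,0.11,0,0,0,0],[-0.34,0.11,0,0,0,0],[-0.34,0.11,0,0,0,0],[-0.34,0.11,0,0,0,0]]]'

```text
clock: 4.58
tcp_pos: [0.5115, -0.0083, 0.2425]
orientation: [0.0, 0.737, 0.676, 0.0]
wrist_force: [-0.3, -1.3, -0.3]
finger_gap: 0.0503
grip_force: 0.0
```

```bash
cat >>h.py <<'E'
def st():
    J=np.load("J.npy");s=env.get_state();w=s["orientation"];a=2*np.arctan2(w[2],w[1])
    print("t %.2f"%s["clock"],"tcp jig mm",np.round(1000*tojig(s["tcp_pos"],J),1),"z",round(1000*s["tcp_pos"][2],1),"toolx in jig deg",round(np.degrees(a-J[2])%360,2),"F",s["wrist_force"].round(1),"gap",round(s["finger_gap"],4));return s,J
E
python3 -c "
from h import *
st()"
```

```text
t 4.58 tcp jig mm [-144.5 -215.3] z 242.5 toolx in jig deg 90.28 F [-0.3 -1.3 -0.3] gap 0.0503
```

Emit:
drive_tool --series '[[[-0.305,0.1,0,0,0,0.0016],[-0.305,0.1,0,0,0,0],[-0.305,0.1,0,0,0,0],[-0.305,0.1,0,0,0,0],[-0.305,0.1,0,0,0,0],[-0.305,0.1,0,0,0,0],[0,0,0.3,0,0,0],[0,0,0.3,0,0,0],[0,0,0.3,0,0,0],[0,0,0.3,0,0,0],[0,0,0.3,0,0,0],[0,0,0.3,0,0,0],[0,0,0.06,0,0,0],[0,0,0,0,0,0],[0,0,0,0,0,0]]]'

```text
clock: 6.45
tcp_pos: [0.5643, -0.2328, 0.0209]
orientation: [0.001, 0.739, 0.674, 0.001]
wrist_force: [0.8, -0.5, -0.2]
finger_gap: 0.0502
grip_force: 0.0
```

```bash
python3 -c "
from h import *
st()
im=viewer.read_camera('wrist');cv2.imwrite('pics/w1.png',im[:,:,::-1])"
```

```text
t 6.45 tcp jig mm [ -71.3 -434. ] z 20.9 toolx in jig deg 90.0 F [ 0.8 -0.5 -0.2] gap 0.0502
```

View pics/w1.png

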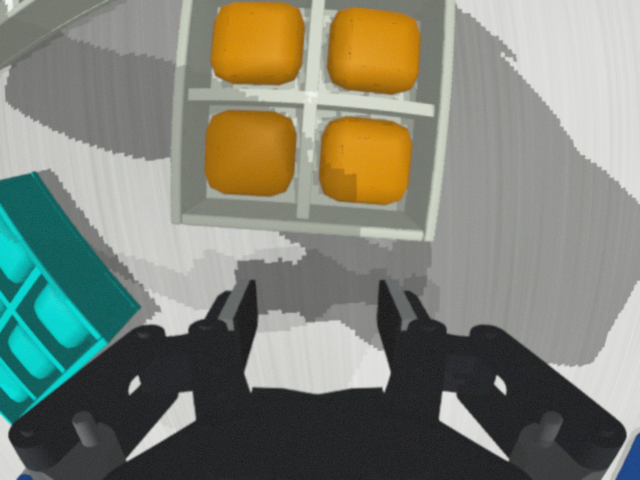

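The wrist view shows the filled tray centred ahead of the fingers, with its near short edge at about row 230 and the fingertips at about row 285. Nothing lies between them, so I'll push.

Emit:
drive_tool --series '[[[0.05,0,0.04,0,0,0],[0.1,0,0,0,0,0],[0.1,0,0,0,0,0],[0.1,0,0,0,0,0],[0.1,0,0,0,0,0],[0.1,0,0,0,0,0],[0.1,0,0,0,0,0],[0.1,0,0,0,0,0],[0.1,0,0,0,0,0],[0.1,0,0,0,0,0],[0.1,0,0,0,0,0],[0.1,0,0,0,0,0],[0.1,0,0,0,0,0],[0.1,0,0,0,0,0],[0.1,0,0,0,0,0],[0.1,0,0,0,0,0],[0.1,0,0,0,0,0],[0.1,0,0,0,0,0],[0.1,0,0,0,0,0],[0.1,0,0,0,0,0]]]'

```text
clock: 9.0
tcp_pos: [0.5845, 0.0017, 0.0143]
orientation: [-0.0, 0.739, 0.674, -0.0]
wrist_force: [0.7, -3.4, 1.8]
finger_gap: 0.0504
grip_force: 1.4
```

```bash
cat >>h.py <<'E'
def tray(jx,jy,name="look"):
    """full-tray pose in the jig from the top camera: orange portions' centroids give the pose even when the rim is occluded"""
    s,J=st();im=viewer.read_camera("top");cv2.imwrite(f"pics/{name}.png",cv2.resize(im[140:290,200:440],None,fx=3,fy=3,interpolation=cv2.INTER_CUBIC)[:,:,::-1])
    hs=cv2.cvtColor(im,cv2.COLOR_RGB2HSV);m=(abs(hs[...,0].astype(int)-17)<7)&(hs[...,1]>130)
    n,l,stt,c=cv2.connectedComponentsWithStats(m.astype(np.uint8))
    P=[(stt[i,4],*np.round(1000*tojig(plane(c[i],.02)[0],J),1)) for i in range(1,n) if stt[i,4]>25 and abs(c[i][1]-210)<70 and 200<c[i][0]<440];print("portions area,jigx,jigy",P)
    g=toworld([jx,jy],J)
    for d in models.silhouettes("full_tray","top"):
        q=tojig(plane(d["location"],.03)[0],J)
        if abs(q-[jx,jy]).max()<.05:
            T,f=fit(d["region"],[*g,J[2]],.036);print("fit jig mm",1000*tojig(T,J),"dyaw",T[2]-J[2],"res",f,d["score"])
E
python3 -c "
from h import *
tray(-.073,-.112)"
```

```text
t 9.00 tcp jig mm [ -72.8 -198.6] z 14.3 toolx in jig deg 89.99 F [ 0.7 -3.4  1.8] gap 0.0504
portions area,jigx,jigy [(np.int32(36), np.float64(-53.5), np.float64(-72.0))]
fit jig mm [ -52.2079 -110.501 ] dyaw 0.1693214280855699 res 1754.9960784313726 0.71
```

Emit:
drive_tool --series '[[[0.1,0,0,0,0,0],[0.1,0,0,0,0,0],[0.08,0,0,0,0,0],[0.05,0,0,0,0,0],[0,0,0,0,0,0],[-0.3,0,0,0,0,0],[-0.3,0,0,0,0,0],[0,0,-0.35,0,0,0],[0,0,-0.35,0,0,0],[0,0,-0.2,0,0,0]]]'

```text
clock: 10.35
tcp_pos: [0.5827, -0.032, 0.1249]
orientation: [0.001, 0.739, 0.674, 0.001]
wrist_force: [0.9, 0.6, -0.6]
finger_gap: 0.0502
grip_force: 0.0
```

```bash
python3 -c "
from h import *
tray(-.073,-.075)"
```

```text
t 10.35 tcp jig mm [ -71.5 -232.3] z 124.9 toolx in jig deg 89.95 F [ 0.9  0.6 -0.6] gap 0.0502
portions area,jigx,jigy [(np.int32(109), np.float64(-54.6), np.float64(-40.7)), (np.int32(116), np.float64(-55.3), np.float64(-81.1)), (np.int32(115), np.float64(-97.2), np.float64(-40.4)), (np.int32(82), np.float64(-94.9), np.float64(-77.9))]
fit jig mm [-77.1145 -72.366 ] dyaw 0.03166581170520855 res 769.9254901960785 0.75
```

View pics/look.png

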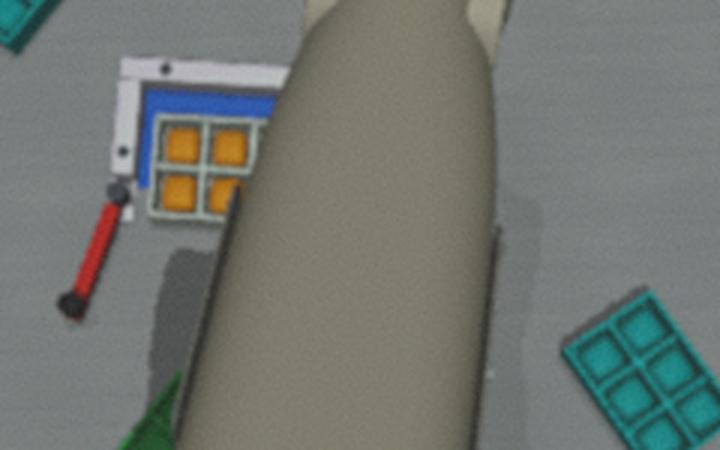

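The view shows the tray square in front of the jig, its front edge at about column 155 against the rail at 140. Next I'll push it toward the long rail from the near side.

Emit:
drive_tool --series '[[[0,0,0,0,0,-0.0555],[0,0,0,0,0,-0.0555],[0,0,0,0,0,-0.0555],[0,0,0,0,0,-0.0555],[0,0,0,0,0,-0.0555],[0,0,0,0,0,-0.0555],[0,0,0,0,0,-0.0555],[0,0,0,0,0,-0.0555],[0,0,0,0,0,-0.0555],[0.2,0.32,0,0,0,0],[0.2,0.32,0,0,0,0],[0.2,0.32,0,0,0,0],[0.2,0.32,0,0,0,0],[0,0,0,0,0,0]]]' --jaw 0.65

```text
clock: 12.2
tcp_pos: [0.4979, 0.1327, 0.1212]
orientation: [-0.001, 0.045, 0.999, 0.0]
wrist_force: [0.2, -0.8, -0.2]
finger_gap: 0.0705
grip_force: 0.0
```

```bash
python3 -c "
from h import *
st()"
```

```text
t 12.20 tcp jig mm [-171.   -76.2] z 121.2 toolx in jig deg 180.14 F [ 0.2 -0.8 -0.2] gap 0.0705
```

Emit:
drive_tool --series '[[[0,0,0.3,0,0,0.0008],[0,0,0.3,0,0,0],[0,0,0.28,0,0,0],[0,0,0,0,0,0],[-0.09,0,0,0,0,0],[-0.09,0,0,0,0,0],[-0.09,0,0,0,0,0],[-0.07,0,0,0,0,0],[-0.05,0,0,0,0,0],[-0.05,0,0,0,0,0],[-0.05,0,0,0,0,0],[0,0,0,0,0,0]]]'

```text
clock: 13.7
tcp_pos: [0.5599, 0.1248, 0.0167]
orientation: [0.001, 0.048, 0.999, 0.0]
wrist_force: [-0.2, -0.5, -0.2]
finger_gap: 0.0706
grip_force: 0.0
```

```bash
python3 -c "
from h import *
tray(-.055,-.078)"
```

```text
t 13.70 tcp jig mm [-108.5  -78.3] z 16.7 toolx in jig deg 179.75 F [-0.2 -0.5 -0.2] gap 0.0706
portions area,jigx,jigy [(np.int32(39), np.float64(-28.5), np.float64(-90.2)), (np.int32(114), np.float64(-31.3), np.float64(-123.1)), (np.int32(77), np.float64(-69.2), np.float64(-121.1))]
```

Emit:
drive_tool --series '[[[-0.03,0,0,0,0,0],[-0.02,0,0,0,0,0],[-0.01,0,0,0,0,0],[0,0,0,0,0,0]]]'

```text
clock: 14.3
tcp_pos: [0.5661, 0.1242, 0.0166]
orientation: [-0.0, 0.048, 0.999, 0.0]
wrist_force: [-0.7, 0.6, 0.1]
finger_gap: 0.0704
grip_force: 0.8
```

Emit:
drive_tool --series '[[[-0.015,0,0,0,0,0],[-0.01,0,0,0,0,0],[0,0,0,0,0,0]]]'

```text
clock: 14.68
tcp_pos: [0.5665, 0.1241, 0.0164]
orientation: [-0.002, 0.048, 0.999, 0.0]
wrist_force: [-7.6, 0.9, 6.1]
finger_gap: 0.0705
grip_force: 4.0
```

Emit:
drive_tool --series '[[[0.1,0,0,0,0,0],[0.15,0,0,0,0,0],[0,0,-0.25,0,0,0],[0,0,-0.25,0,0,0],[0,0,-0.25,0,0,0.0555],[0,0,0,0,0,0.0555],[0,0,0,0,0,0.0555],[0,0,0,0,0,0.0555],[0,0,0,0,0,0.0555],[0,0,0,0,0,0.0555],[0,0,0,0,0,0.0555],[0,0,0,0,0,0.0555],[0,0,0,0,0,0.0555],[-0.32,0.24,0,0,0,0],[-0.32,0.24,0,0,0,0],[-0.32,0.24,0,0,0,0],[0,0,0,0,0,0]]]' --jaw 0.18

```text
clock: 16.8
tcp_pos: [0.6166, 0.0008, 0.1068]
orientation: [0.001, 0.741, 0.671, 0.001]
wrist_force: [-0.2, 0.6, -0.8]
finger_gap: 0.0503
grip_force: 0.0
```

```bash
python3 -c "
from h import *
tray(-.045,-.078)"
```

```text
t 16.80 tcp jig mm [ -40.7 -196.6] z 106.8 toolx in jig deg 89.61 F [-0.2  0.6 -0.8] gap 0.0503
portions area,jigx,jigy [(np.int32(105), np.float64(-23.7), np.float64(-40.4)), (np.int32(30), np.float64(-65.4), np.float64(-30.8))]
fit jig mm [-44.9542 -78.958 ] dyaw 0.049896918402777775 res 1569.164705882353 0.64
```

Emit:
drive_tool --series '[[[0,-0.045,0.25,0,0,-0.0022],[0,0,0.25,0,0,0],[0,0,0.25,0,0,0],[0,0,0,0,0,0],[0.09,0,0,0,0,0],[0.09,0,0,0,0,0],[0.06,0,0,0,0,0],[0.06,0,0,0,0,0],[0.04,0,0,0,0,0],[0.03,0,0,0,0,0],[0.02,0,0,0,0,0],[0,0,0,0,0,0]]]'

```text
clock: 18.4
tcp_pos: [0.6131, 0.0513, 0.0166]
orientation: [-0.0, 0.737, 0.675, 0.0]
wrist_force: [0.6, -0.9, -0.1]
finger_gap: 0.0504
grip_force: 0.6
```

```bash
python3 -c "
from h import *
st()"
```

```text
t 18.40 tcp jig mm [ -48.8 -146.7] z 16.6 toolx in jig deg 90.24 F [ 0.6 -0.9 -0.1] gap 0.0504
```

Emit:
drive_tool --series '[[[0.02,0,0,0,0,0.0013],[0.02,0,0,0,0,0],[0.015,0,0,0,0,0],[0,0,0,0,0,0]]]'

```text
clock: 18.9
tcp_pos: [0.613, 0.0555, 0.0166]
orientation: [0.001, 0.739, 0.673, -0.002]
wrist_force: [-1.7, -10.1, 2.3]
finger_gap: 0.0503
grip_force: 5.0
```

Emit:
drive_tool --series '[[[-0.1,0,0,0,0,0],[-0.15,0,0,0,0,0],[0,0,-0.25,0,0,0],[0,0,-0.25,0,0,0],[0,0,-0.25,0,0,0],[0.295,-0.174,0,0,0,0],[0.295,-0.174,0,0,0,0],[0.295,-0.174,0,0,0,0],[0.295,-0.174,0,0,0,0],[0.295,-0.174,0,0,0,0],[0.295,-0.174,0,0,0,0],[0.295,-0.174,0,0,0,0],[0,0,0,0,0,0.037],[0,0,0,0,0,0.037],[0,0,0,0,0,0]]]' --jaw -1

```text
clock: 20.78
tcp_pos: [0.4879, 0.2876, 0.1065]
orientation: [-0.0, 0.812, 0.584, -0.0]
wrist_force: [-0.7, 0.5, 0.2]
finger_gap: 0.0001
grip_force: 0.0
```

```bash
python3 -c "
from h import *
tray(-.045,-.065)"
```

```text
t 20.77 tcp jig mm [-195.2   77.2] z 106.5 toolx in jig deg 76.76 F [-0.7  0.5  0.2] gap 0.0001
portions area,jigx,jigy [(np.int32(111), np.float64(-25.5), np.float64(-24.6)), (np.int32(117), np.float64(-25.2), np.float64(-65.9)), (np.int32(116), np.float64(-25.3), np.float64(-106.7)), (np.int32(119), np.float64(-67.2), np.float64(-24.5)), (np.int32(116), np.float64(-67.4), np.float64(-65.8)), (np.int32(117), np.float64(-67.7), np.float64(-106.3))]
fit jig mm [-48.3747 -64.3005] dyaw -0.013055564259534053 res 73.73333333333332 0.91
```

View pics/look.png

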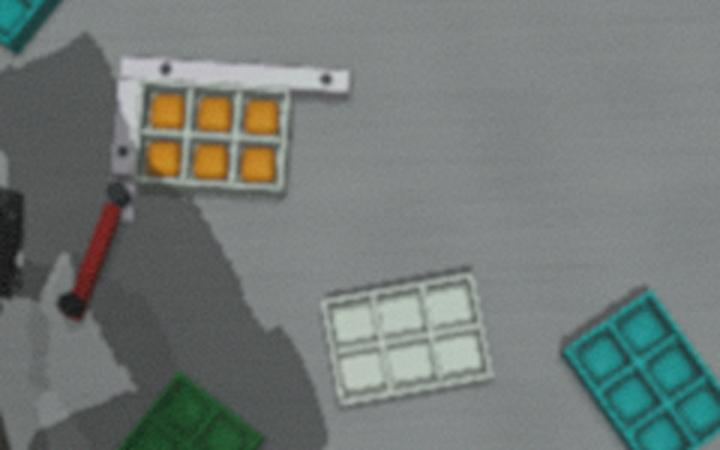

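The view shows all six portions and the tray inside the corner. The x reading is about 1.5 to 3 mm short of the rail, near the limit, so I'll press it against the long rail once more.

Emit:
drive_tool --series '[[[0,0,0,0,0,-0.0574],[0,0,0,0,0,-0.0574],[0,0,0,0,0,-0.0574],[0,0,0,0,0,-0.0574],[0,0,0,0,0,-0.0574],[0,0,0,0,0,-0.0574],[0,0,0,0,0,-0.0574],[0,0,0,0,0,-0.0574],[0,0,0,0,0,-0.0574],[0,0,0,0,0,-0.0574],[-0.115,-0.296,0,0,0,0],[-0.115,-0.296,0,0,0,0],[-0.115,-0.296,0,0,0,0],[-0.115,-0.296,0,0,0,0],[0,0,0.25,0,0,0],[0,0,0.25,0,0,0],[0,0,0.25,0,0,0],[0,0,0,0,0,0]]]' --jaw 0.65

```text
clock: 23.12
tcp_pos: [0.5277, 0.1407, 0.0146]
orientation: [-0.003, 0.046, 0.999, -0.0]
wrist_force: [-0.1, 0.0, 0.1]
finger_gap: 0.0705
grip_force: 0.0
```

```bash
python3 -c "
from h import *
st()"
```

```text
t 23.12 tcp jig mm [-142.1  -65.4] z 14.6 toolx in jig deg 180.04 F [-0.1  0.   0.1] gap 0.0705
```

Emit:
drive_tool --series '[[[-0.1,0,0,0,0,0],[-0.1,0,0,0,0,0],[-0.06,0,0,0,0,0],[-0.03,0,0,0,0,0],[-0.025,0,0,0,0,0],[-0.02,0,0,0,0,0],[-0.015,0,0,0,0,0],[0,0,0,0,0,0]]]'

```text
clock: 24.12
tcp_pos: [0.5676, 0.1377, 0.0161]
orientation: [-0.004, 0.046, 0.999, -0.0]
wrist_force: [-10.4, 0.9, 6.6]
finger_gap: 0.0706
grip_force: 5.0
```

```bash
python3 -c "
from h import *
st()"
```

```text
t 24.12 tcp jig mm [-102.1  -64.8] z 16.1 toolx in jig deg 180.02 F [-10.4   0.9   6.6] gap 0.0706
```

Emit:
drive_tool --series '[[[0.1,0,0,0,0,0],[0.15,0,0,0,0,0],[0,0,-0.35,0,0,0],[0,0,-0.4,0,0,0],[0.12,0.294,0,0,0,0],[0.12,0.294,0,0,0,0],[0.12,0.294,0,0,0,0],[0.12,0.294,0,0,0,0],[0,0,0,0,0,0.0574],[0,0,0,0,0,0.0574],[0,0,0,0,0,0.0574],[0,0,0,0,0,0.0574],[0,0,0,0,0,0.0574],[0,0,0,0,0,0.0574],[0,0,0,0,0,0.0574],[0,0,0,0,0,0.0574],[0,0,0,0,0,0.0574],[0,0,0,0,0,0.0574],[0,0,0,0,0,0]]]' --jaw -1

```text
clock: 26.5
tcp_pos: [0.4975, 0.2863, 0.1068]
orientation: [0.0, 0.811, 0.585, 0.0]
wrist_force: [-0.3, 0.8, 0.1]
finger_gap: -0.0
grip_force: 0.0
```

```bash
python3 -c "
from h import *
tray(-.045,-.065)"
```

```text
t 26.50 tcp jig mm [-185.5   76.7] z 106.8 toolx in jig deg 76.82 F [-0.3  0.8  0.1] gap -0.0
portions area,jigx,jigy [(np.int32(107), np.float64(-23.6), np.float64(-24.6)), (np.int32(114), np.float64(-24.1), np.float64(-65.9)), (np.int32(113), np.float64(-24.4), np.float64(-106.6)), (np.int32(112), np.float64(-66.4), np.float64(-24.8)), (np.int32(114), np.float64(-66.6), np.float64(-65.8)), (np.int32(116), np.float64(-67.2), np.float64(-106.1))]
fit jig mm [-47.3058 -64.8253] dyaw -0.007364101593169359 res 82.08235294117647 0.71
```

Emit:
drive_tool --series '[[[0,-0.065,0.3,0,0,0],[0,0,0.3,0,0,0],[0,0,0,0,0,0],[-0.09,0,0,0,0,0],[-0.08,0,0,0,0,0],[0,0,0,0,0,0]]]'

```text
clock: 27.35
tcp_pos: [0.484, 0.2686, 0.036]
orientation: [0.0, 0.812, 0.583, 0.001]
wrist_force: [-0.4, 0.2, -0.7]
finger_gap: -0.0001
grip_force: 0.0
```

```bash
python3 -c "
from h import *
st()
im=viewer.read_camera('wrist');cv2.imwrite('pics/w2.png',im[:,:,::-1])"
```

```text
t 27.35 tcp jig mm [-197.3   57.9] z 36.0 toolx in jig deg 76.64 F [-0.4  0.2 -0.7] gap -0.0001
```

View pics/w2.png

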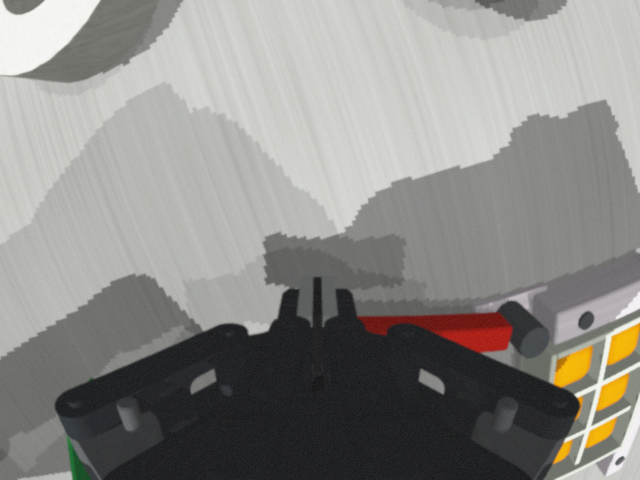

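The wrist view shows the closed fingers at about (318,290), just behind the knob, with the red bar running right to the hinge at (525,330). I'll sweep the bar shut along its arc.

Emit:
drive_tool --series '[[[-0.0924,-0.0135,0,0,0,-0.0333],[-0.0924,-0.0135,0,0,0,-0.0333],[-0.0924,-0.0135,0,0,0,-0.0333],[-0.0924,-0.0135,0,0,0,-0.0333],[-0.0924,-0.0135,0,0,0,-0.0333],[-0.0924,-0.0135,0,0,0,-0.0333],[-0.0924,-0.0135,0,0,0,-0.0333],[-0.0924,-0.0135,0,0,0,-0.0333]]]'

```text
clock: 28.4
tcp_pos: [0.4749, 0.1825, 0.0352]
orientation: [0.0, 0.503, 0.864, 0.0]
wrist_force: [0.4, -0.2, 0.6]
finger_gap: 0.0002
grip_force: 0.2
```

```bash
python3 -c "
from h import *
s,J=st();r=tojig(s['tcp_pos'],J)-[-.101,.012];print(np.hypot(*r),np.arctan2(-r[0],-r[1])-.2)"
```

```text
t 28.40 tcp jig mm [-198.5  -28.7] z 35.2 toolx in jig deg 124.86 F [ 0.4 -0.2  0.6] gap 0.0002
0.10561971649880997 0.9756131545233508
```

Emit:
drive_tool --series '[[[-0.0924,-0.0135,0,0,0,-0.0333],[-0.0924,-0.0135,0,0,0,-0.0333],[-0.0924,-0.0135,0,0,0,-0.0333],[-0.0924,-0.0135,0,0,0,-0.0333],[-0.0924,-0.0135,0,0,0,-0.0333],[-0.0924,-0.0135,0,0,0,-0.0333],[-0.0924,-0.0135,0,0,0,-0.0333],[-0.0924,-0.0135,0,0,0,-0.0333],[0,0,0,0,0,0]]]'

```text
clock: 29.52
tcp_pos: [0.5341, 0.1177, 0.0352]
orientation: [0.001, 0.111, 0.994, 0.0]
wrist_force: [0.5, 0.7, 1.1]
finger_gap: -0.0
grip_force: 0.0
```

```bash
python3 -c "
from h import *
s,J=st();r=tojig(s['tcp_pos'],J)-[-.101,.012];print(np.hypot(*r),np.arctan2(-r[0],-r[1])-.2)"
```

```text
t 29.52 tcp jig mm [-133.6  -87.7] z 35.2 toolx in jig deg 172.5 F [0.5 0.7 1.1] gap -0.0
0.10491205134006164 0.11567258758546012
```

Emit:
drive_tool --series '[[[-0.04,-0.005,0,0,0,-0.02],[-0.03,0,0,0,0,-0.02],[-0.02,0,0,0,0,0],[-0.02,0,0,0,0,0],[0,0,0,0,0,0]]]'

```text
clock: 30.15
tcp_pos: [0.5448, 0.1155, 0.0346]
orientation: [-0.001, 0.048, 0.999, 0.0]
wrist_force: [-4.2, 0.3, 2.8]
finger_gap: -0.0004
grip_force: 2.0
```

Emit:
drive_tool --series '[[[-0.02,0,0,0,0,0],[0,0,0,0,0,0]]]'

```text
clock: 30.4
tcp_pos: [0.5448, 0.1153, 0.0343]
orientation: [-0.003, 0.048, 0.999, 0.0]
wrist_force: [-9.5, -0.2, 7.2]
finger_gap: 0.0002
grip_force: 4.9
```

Emit:
drive_tool --series '[[[0.1,0,0,0,0,0],[0.2,0,0,0,0,0],[0.2,0,-0.2,0,0,0],[0,0,-0.3,0,0,0],[0,0.35,-0.3,0,0,0],[0,0.35,0,0,0,0],[0,0.35,0,0,0,0],[0,0.35,0,0,0,0],[0,0.35,0,0,0,0],[0,0,0,0,0,0],[0,0,0,0,0,0]]]'

```text
clock: 31.78
tcp_pos: [0.5083, 0.3296, 0.1305]
orientation: [0.0, 0.048, 0.999, -0.0]
wrist_force: [-0.6, -0.6, -0.0]
finger_gap: -0.0003
grip_force: 0.0
```

```bash
python3 -c "
from h import *
tray(-.045,-.065,'fin')
J=np.load('J.npy');im=viewer.read_camera('top');hs=cv2.cvtColor(im,cv2.COLOR_RGB2HSV)
red=((hs[...,0]<8)|(hs[...,0]>172))&(hs[...,1]>150)&(hs[...,2]>50);red[:180]=0;red[270:]=0;red[:,:200]=0;red[:,330:]=0
r=rect(red,.03);print(red.sum(),r,'bar centre jig',tojig(r[:2]/1000,J),'angle rel',r[4]-np.degrees(J[2]))"
```

```text
t 31.77 tcp jig mm [-178.7  120.9] z 130.5 toolx in jig deg 179.81 F [-0.6 -0.6 -0. ] gap -0.0003
portions area,jigx,jigy [(np.int32(106), np.float64(-23.7), np.float64(-24.8)), (np.int32(115), np.float64(-24.1), np.float64(-65.7)), (np.int32(115), np.float64(-24.5), np.float64(-106.8)), (np.int32(113), np.float64(-66.6), np.float64(-24.5)), (np.int32(115), np.float64(-66.5), np.float64(-65.8)), (np.int32(116), np.float64(-67.2), np.float64(-106.1))]
fit jig mm [-46.4961 -64.3621] dyaw -0.014675116122119594 res 93.65098039215685 0.92
161 [568.5617 161.0392  13.1076  82.5733  -1.9307] bar centre jig [-0.1033 -0.0414] angle rel 3.3351654563657034
```

View pics/fin.png

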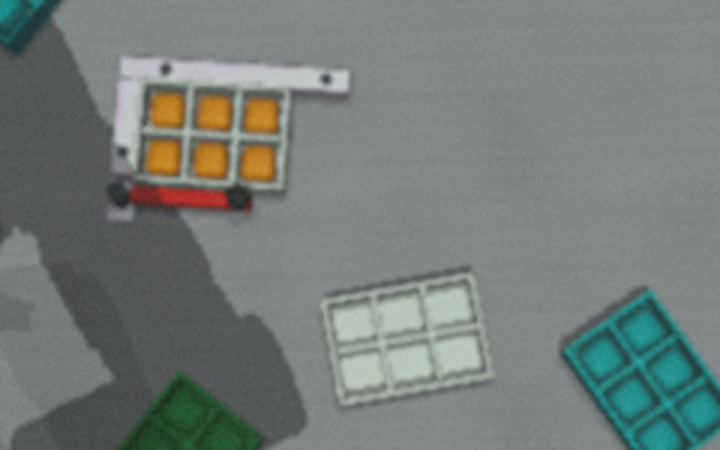

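```bash
python3 -c "
from h import *
J=np.load('J.npy');im=viewer.read_camera('top');g=cv2.cvtColor(im,cv2.COLOR_RGB2GRAY)
for n,(c,r),z in(('knob',(272,198),.045),('hinge',(232,198),.034)):
    sub=g[r:r+14,c:c+15];ys,xs=np.where(sub<45);k=tojig(plane([xs.mean()+c,ys.mean()+r],z)[0],J);print(n,len(xs),k*1000)
    if n=='knob':d=k-[-.101,.012];print(np.hypot(*d),np.arctan2(-d[0],-d[1]))
"
```

```text
knob 6 [-106.2355  -97.6584]
0.10978333365882267 0.04770767159069243
hinge 5 [-108.6177    3.9772]
```

```bash
python3 -c "
from h import *
J=np.load('J.npy');im=viewer.read_camera('top');g=im.max(2)
for T in (60,75,90):
  for n,(c,r),z in(('knob',(270,197),.045),('hinge',(231,196),.03)):
    sub=g[r:r+17,c:c+17];ys,xs=np.where(sub<T);k=tojig(plane([xs.mean()+c,ys.mean()+r],z)[0],J);print(T,n,len(xs),k*1000)
c=270;print(g[195:214,268:290])
"
```

```text
60 knob 42 [-103.3305  -94.5967]
60 hinge 33 [-104.3198    9.897 ]
75 knob 53 [-103.0949  -95.0829]
75 hinge 59 [-103.7251    8.6375]
90 knob 67 [-103.4103  -95.2795]
90 hinge 161 [-103.3053   12.935 ]
[[191 195 192 196 193 190 169 132 129 164 148 105 136 171 187 196 198 191
  193 193 192 185]
 [186 191 193 191 194 186 167 132 129 169 148 105 140 175 191 195 193 192
  194 197 195 184]
 [179 178 179 184 180 174 155 128 148 180 143 100 139 171 184 192 190 190
  190 193 192 185]
 [153 155 155 157 157 152 132 121 154 180 145 107 132 159 172 177 175 177
  182 179 178 170]
 [141 137 138 134 129 127 115 120 153 172 142 113 122 133 150 154 158 154
  156 158 154 143]
 [147 149 155 152 147 146 148 150 160 157 123 108 123 129 133 135 143 138
  139 139 133 123]
 [140 151 159 158 157 153 159 155 148 130 100  86 115 114 121 137 149 158
  157 155 149 146]
 [104 107 109 107 110 107 106 105  89  74  57  59  70  85  98 124 141 148
  160 157 157 154]
 [133 135 132 123 117 112  96  73  52  45  44  45  49  53  65  84 104 110
  111 111 112 108]
 [170 171 165 160 152 151 123  79  49  48  48  50  55  45  50
[... 169 characters left out ...]
3  56  51  47  45  61  92 117
  117 113 115 115]
 [176 175 178 177 179 183 177 137  77  47  53  52  50  47  57  71 104 121
  128 123 127 124]
 [145 146 150 151 155 158 155 129  84  55  46  47  43  51  80  91 105 125
  131 133 134 133]
 [101 100  97 100 106 111 112 107  91  70  56  48  58  66  91  95 106 125
  128 131 134 134]
 [ 96  93  98  94  97  96  99  96  96  91  87  83  84  87  91  94 108 126
  127 132 135 136]
 [119 116 115 111 113 107 112 112 109 110 107 110 105 102 100 106 119 122
  127 130 135 133]
 [126 131 125 123 123 123 123 119 117 112 115 114 110 110 112 111 121 124
  129 131 130 133]
 [135 135 132 136 132 134 130 128 120 121 114 118 118 116 118 123 123 124
  129 134 131 133]]
```

Knob and hinge line up along the jig's y with the same x (-103 to -104 mm), so the keeper angle is about 0. The tray is flush and the arm is clear, so I'm handing in.

```bash
python3 -c "
from workcell import order
print(order.hand_in())"
```

```text
the job is handed in; nothing more can be done
None
```

I pushed the filled tray into the jig corner until it measured flush against both rails, swung the keeper bar to its stop, and handed the job in at about 32 s with the arm clear; the hand-in returned no verdict.

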